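# Stack a stile cutter set on its arbor

## Robot

A 6-joint arm with a two-finger parallel gripper is mounted at the origin on a cart in front of the work surface, level with it; the furniture and walls round the work are solid. World frame = base frame: x ahead of the robot, y to its left, z up, the work surface at z = 0. Lengths are in m, angles in rad, forces in N, time in s.
With the tool pointing down it reaches from about 0.35 to 0.975 m from the base axis. Payload 17.4 kg.
Tool frame: the origin (TCP) lies at the very end of the fingers, on their centre line; the grasp point (between the pads) lies 19 mm behind it; z points along the fingers, y is the line along which they close (so a half turn about z gives the same grasp; the last joint's range is limited). The gripper opens to 85 mm and grips with 20 to 120 N. Pads are 22 mm wide; open, the fingers measure 114 mm over their backs; the gripper's body (76 mm by 85 mm) begins 54 mm behind the grasp point. The pads swing forward as they close: fully open they stand 13 mm farther back than shut.
Start: joints at [1.219, 0.116, 1.442, -0, 1.584, -0.038], TCP at [0.208, 0.642, 0.231] pointing down, gripper open.
Joint ranges: [-2.83, 2.83], [-0.83, 2.19], [0.07, 2.5], [-1.14, 4.28], [0.01, 3], [-2.97, 2.97]. Speed limits (rad/s): [1.89, 1.89, 2.22, 3.14, 3.14, 3.14].

## Interface

Orientations are given as a unit quaternion [w, x, y, z].
In Python, from rig import r, camera, camera_info, sign_off gives the robot as it stands.
- The arm moves only by the shell command python3 -m creep 'ROWS'. ROWS is JSON, a list that holds one entry, the list of rows, each a list of 5 numbers: the shift along the world's x, y, z in cm, then the turn about the world's z in rad, then the opening, from 0 (shut) to 1 (fully open). A call has 1 to 10 rows; each row shifts and turns the commanded pose from where the row before left it; what a row does not reach is not made up. A row lasts 1/10 s, in which the tool goes at most 50 mm and 8.59 degrees, less where a joint would pass 70% of its speed; a pose out of reach is approached as far as the arm can. A call is refused whole if a number of a shift passes 5 or a number of a turn 0.15, either way. A call with a gripper value outside its range is refused whole. The fingers move at their own pace and stop on an object; the grip force is fixed at half the most. Time passes only in rows, so rows that do not move let the fingers close. It gives the time, the measured TCP pose, the force, the opening and the grip force at its end, in the units of the state.
- r.get_state(): the state, without advancing time (a new reading comes with each control period).
- camera(name): name is "scene" or "side" or "wrist"; returns (picture, depth): 480x640x3 uint8, blue, green, red; 480x640 float32, m along the optical axis (not along the pixel's ray), 0 where there is no reading.
- camera_info(name): a dict with "fov_y" (degrees; the focal length in pixels is half the picture's height over the tangent of half this angle, whatever the lens; pixels are square), "cx", "cy" (the principal point, pixels), "view" (4x4, takes a point from world to camera coordinates). Camera axes: x right, y down, z forward; pixel columns grow to the right and rows downward; lengths in m; the calibration is good to about 2 mm. A picture is of the moment at which its call begins: read the wrist's pose just before it. camera_info takes no time and is no camera call; for the wrist camera it gives the pose at the moment of the call.
- sign_off(): hands the job in; it is judged then, once.
The state is a dict: "time_s": time; "joint_pos": joint angles; "dq": joint speeds; "effort": joint torques, N m; "tool_pos": TCP position; "orientation": TCP orientation; "wrist_force": force on the tool from outside, world axes, zero at the start; "ft_torque": the same for the moment, N m; "finger_gap": finger opening in m; "grip_force": force on a finger pad.
Only numpy, scipy, OpenCV 4.12 (cv2) and the standard library are available. Lean on these libraries where they do the work, as an engineer would, in place of code of your own. Each camera call takes 0.05 s, during which the arm holds its last target. There are 200 camera calls.

## Task

Build up the stile cutter set on the upright arbor: slide on, from the bottom up, the profile cutter, the larger of the two ball bearings, the slotting cutter and last the cap, each with its boss or closed side up and lying flat on the one below. Do not let the two cutters touch each other, and leave the smaller bearing and the beech offcut where they lie.

Things in the scene. Friction and masses are not known exactly. Their poses are not given: they have to be found in the camera images.
- arbor_stand: Fixed steel stand: round dark foot 112 mm across, 30 mm high, with an upright arbor. Origin: centre of its underside; z up, along the arbor. Heights above it: seat (shoulder 36 mm across) 50 mm; plain shank 20 mm across to 106 mm; cone to 109 mm; threaded end 14 mm across, its round tip at 118 mm. The parts just slip over it; nothing is screwed.
- profile_cutter: Bright steel moulding cutter, 31 mm high, with a through bore of 23 mm: round body 66 mm across from 3 to 11 mm height, sloping in to 50 mm across at 19 mm; on top a plain round boss 36 mm across, from 21 to 31 mm: grip it there. 0.15 to 0.31 kg. Origin: centre of its underside; z up, boss on top. On the arbor its underside rests on the shoulder.
- large_bearing: Sealed ball bearing, the larger: flat ring 54 mm across, 12 mm high, through bore 23 mm, black seal between steel rings. Grip across its outside. Origin: centre of its underside; z up. 0.06 to 0.13 kg.
- slot_cutter: Bright steel slotting cutter, 16 mm high, with a through bore of 23 mm: thin four-toothed disc 64 mm across from 2 to 7 mm height, and a plain round boss 34 mm across from 7 to 16 mm, by which to grip it. 0.1 to 0.2 kg. Origin: centre of its underside; z up, boss on top.
- cap: Dark steel slip-on cap, knurled, 44 mm across and 20 mm high, closed on top with a small bright dimple; underneath a blind bore 18 mm across and 13 mm deep that slips over the arbor's threaded end. Grip across its outside. Origin: centre of its underside; z up, closed side on top. 0.09 to 0.18 kg.
- small_bearing: Sealed ball bearing, the smaller, not used: flat ring 38 mm across, 12 mm high, bore 23 mm. Origin: centre of its underside; z up. To be left where it lies.
- offcut: Plain beech offcut block lying flat, 68 x 94 x 38 mm overall (set askew in that outline). Origin: centre of its underside. To be left where it lies.
There are look-alikes about, which are no part of the job. Of the things shaped like the cap, the steel one is meant.

How it is judged:
By the outcome, as a careful person would: the job done as asked, in the order asked, and still so for the second after the job is handed in, with the robot touching nothing.
It also fails if it takes over 93 s, if anything falls off the work surface, if the arm or the gripper's body presses on something with over 40 N, if the wrist force passes 120 N, or if a joint passes its speed limit or range.

## Working session

There is one attempt and no reset: what is moved stays moved. The work goes in short steps, Python scripts to look and compute and a shell command to move; the robot and the scene stay as the last step left them, time stands still between calls to the robot, and variables do not carry over. Pictures are saved under pics/ and viewed, at most 14 in all, crops included, and the job is handed in when it is done.

```bash
mkdir -p pics; cat > h.py <<'E'
import numpy as np,cv2
from rig import r,camera,camera_info,sign_off
def K(i): return 240/np.tan(np.radians(i["fov_y"])/2),i["cx"],i["cy"]
def ray(i,u,v,z):
    f,cx,cy=K(i);V=np.array(i["view"]);R=V[:3,:3];o=-R.T@V[:3,3]
    d=R.T@np.array([(u-cx)/f,(v-cy)/f,1]);return o+d*(z-o[2])/d[2]
def cloud(i,D):
    f,cx,cy=K(i);V=np.array(i["view"]);v,u=np.mgrid[:480,:640]
    P=np.stack([(u-cx)/f*D,(v-cy)/f*D,D],-1)
    return (P-V[:3,3])@V[:3,:3]
E
python3 - <<'E'
from h import *
print(r.get_state())
for n in("scene","side","wrist"):
    i=camera_info(n);p,d=camera(n);cv2.imwrite(f"pics/{n}0.png",p);np.savez(f"{n}0.npz",p=p,d=d,i=i)
    print(n,i["fov_y"],np.round(ray(i,320,240,0),3),(d>0).mean())
E
```

```text
{'time_s': 0.0, 'joint_pos': array([ 1.21921387e+00,  1.16473203e-01,  1.44226249e+00,  2.45945486e-05,
        1.58402634e+00, -3.77979868e-02]), 'dq': array([ 0.00085645, -0.00070789,  0.00100138,  0.00111019,  0.00077081,
       -0.00064629]), 'effort': array([-3.36742676e-03, -7.31989646e+01, -6.32483912e+01, -3.94438803e-05,
        6.38463185e-03,  5.03782402e-06]), 'tool_pos': array([0.20827798, 0.64185497, 0.23057253]), 'orientation': array([-1.25179755e-04,  1.56249191e-01,  9.87717494e-01, -5.71265525e-04]), 'wrist_force': array([-0.09202335,  0.08260347,  0.26789935]), 'ft_torque': array([-0.04809484, -0.02161021,  0.05312539]), 'grip_force': 0.0, 'finger_gap': 0.08532036031756177}
scene 45.00439462789028 [0.556 0.041 0.   ] 0.9959537760416667
side 50.80753599663971 [0.577 0.053 0.   ] 0.9958333333333333
wrist 65.53071964262676 [0.247 0.637 0.   ] 0.9958723958333333
```

View pics/scene0.png

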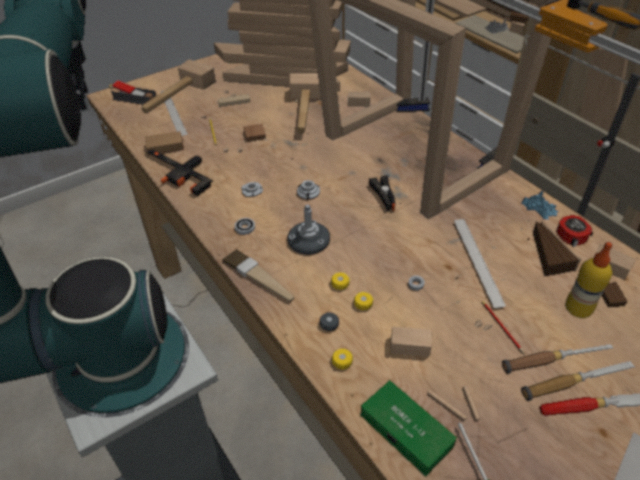

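View pics/side0.png

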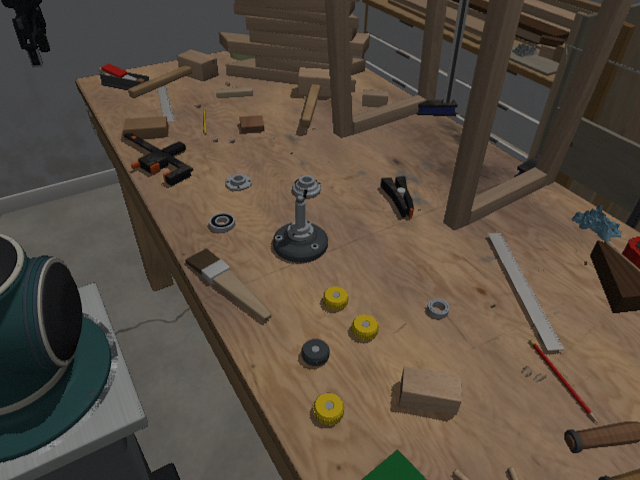

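View pics/wrist0.png

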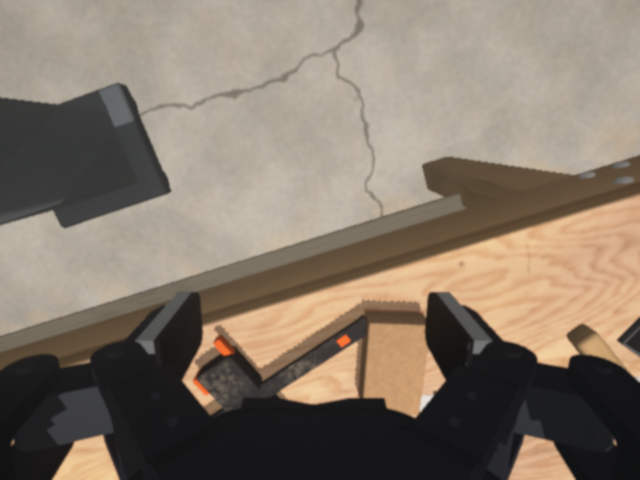

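The scene picture shows the slot cutter near (252,188), profile cutter (308,190), large bearing (244,226), stand (308,235), dark cap (329,321), small bearing (416,283), and three yellow look-alike caps. The side view shows the same parts, and the wrist view shows only the table edge. Next I'll measure from depth.

```bash
cat > m.py <<'E'
from h import *
px={"scene":dict(slot=(252,188),prof=(308,190),lb=(244,226),stand=(308,238),cap=(329,321),sb=(416,283)),
"side":dict(slot=(238,183),prof=(306,186),lb=(222,222),stand=(299,241),cap=(315,351),sb=(437,309))}
for n in px:
    q=np.load(n+"0.npz",allow_pickle=True);i=q["i"].item();P=cloud(i,q["d"])
    for k,(u,v) in px[n].items():
        c=ray(i,u,v,0.01)
        near=np.hypot(*(P[...,:2]-c[:2]).transpose(2,0,1))<0.075
        pl=P[near&(abs(P[...,2])<.004)][:,2]
        m=(near&(P[...,2]>.005)).astype(np.uint8)
        nl,L=cv2.connectedComponents(m);w=L[v-4:v+5,u-4:u+5];w=w[w>0]
        if not len(w): print(n,k,"none",c);continue
        Q=P[L==np.bincount(w).argmax()];h=np.percentile(Q[:,2],97)
        T=Q[Q[:,2]>h-.003]
        (e,rad)=cv2.minEnclosingCircle(T[:,:2].astype(np.float32))[0:2]
        (e2,r2)=cv2.minEnclosingCircle(Q[:,:2].astype(np.float32))
        print(n,k,len(Q),"h%.1f tab%.1f"%(h*1e3,np.median(pl)*1e3),"top",np.round(np.array(e)*1e3,1),"D%.1f n%d"%(rad*2e3,len(T)),"all",np.round(np.array(e2)*1e3,1),"D%.1f"%(r2*2e3))
E
python3 m.py
python3 - <<'E'
import cv2,numpy as np
a=cv2.imread("pics/scene0.png")[165:265,215:355];b=cv2.imread("pics/side0.png")[160:260,195:335]
cv2.imwrite("pics/c1.png",np.vstack([cv2.resize(x,None,fx=3,fy=3,interpolation=cv2.INTER_CUBIC) for x in(a,b)]))
E
```

```text
scene slot 118 h16.9 tab-1.4 top [512.7 319.8] D33.5 n17 all [512.3 321.6] D58.5
scene prof 301 h30.9 tab-1.5 top [634.  217.1] D40.5 n38 all [638.  217.4] D70.4
scene lb 208 h13.3 tab-1.6 top [419.  194.9] D54.3 n70 all [420.6 198.1] D60.5
scene stand 1213 h105.5 tab-1.5 top [532.2  58.2] D22.1 n49 all [530.6  59.8] D114.4
scene cap 290 h20.8 tab-1.7 top [ 416.4 -194.8] D42.3 n91 all [ 417.2 -192. ] D49.0
scene sb 123 h14.3 tab-1.7 top [ 654.4 -220.1] D37.0 n28 all [ 655.7 -218.4] D40.9
side slot 299 h17.7 tab0.6 top [515.6 322.7] D35.2 n60 all [514.6 322. ] D63.9
side prof 475 h32.6 tab0.7 top [640.5 220.9] D38.1 n65 all [640.3 221.3] D69.0
side lb 360 h14.4 tab0.4 top [422.1 199.6] D57.0 n200 all [421.8 199.3] D58.6
side stand 1999 h107.6 tab0.4 top [535.   61.6] D20.1 n81 all [533.4  59.4] D111.9
side cap 610 h21.8 tab0.1 top [ 420.9 -193.4] D43.6 n353 all [ 419.7 -192.8] D46.2
side sb 261 h14.2 tab0.3 top [ 658.4 -216.1] D39.1 n155 all [ 657.8 -215.7] D40.5
```

View pics/c1.png

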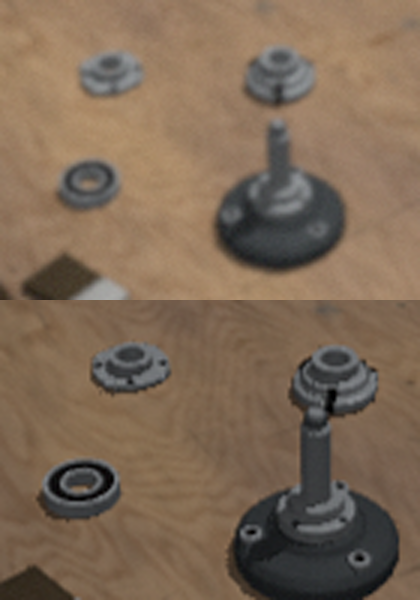

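The crop confirms all parts lie boss up, and heights and diameters match the given sizes. Best positions (mm):

| Part | x | y |
|---|---|---|
| Profile cutter | 639 | 219 |
| Slot cutter | 514 | 322 |
| Large bearing | 421 | 198 |
| Stand | 533 | 60 |
| Cap | 419 | -193 |

I'm moving to hover near the profile cutter.

```bash
python3 -m creep '[[[3.3,-3.5,0,0,1],[3.3,-3.5,0,0,1],[3.3,-3.5,0,0,1],[3.3,-3.5,0,0,1],[3.3,-3.5,0,0,1],[3.3,-3.5,0,0,1],[3.3,-3.5,0,0,1],[3.3,-3.5,0,0,1],[3.3,-3.5,0,0,1],[3.3,-3.5,0,0,1]]]'
python3 - <<'E'
from h import *
q=np.load("scene0.npz",allow_pickle=True);P=cloud(q["i"].item(),q["d"])
for u,v in((430,205),(440,100),(335,128),(325,60),(450,45)): print(u,v,np.round(P[v,u],3))
m=(P[...,2]>.06)&(P[...,0]>.35)&(P[...,0]<.85)&(abs(P[...,1])<.45)&(np.hypot(P[...,0]-.533,P[...,1]-.06)>.06)
print(m.sum(),P[m].min(0) if m.any() else 0)
E
```

```text
time_s: 1.15
tool_pos: [0.5394, 0.2903, 0.2312]
orientation: [-0.0, 0.156, 0.988, 0.0]
wrist_force: [0.1, 1.3, -0.2]
finger_gap: 0.0859
grip_force: 0.0
430 205 [ 0.832 -0.067  0.056]
440 100 [ 0.817 -0.062  0.369]
335 128 [0.853 0.386 0.041]
325 60 [0.817 0.384 0.28 ]
450 45 [ 0.813 -0.071  0.502]
7839 [ 0.78154002 -0.07795778  0.06006734]
```

```bash
python3 -m creep '[[[3,-3.3,-2,0,1],[3,-3.3,-2,0,1],[0,0,0,0,1],[0,0,0,0,1]]]'
cat > w.py <<'E'
from h import *
import sys
# w.py name h D x y : find the part whose top is at height h near x,y
n,h,x0,y0,rad=sys.argv[1],*map(float,sys.argv[2:6])
s=r.get_state();i=camera_info("wrist");p,d=camera("wrist");cv2.imwrite(f"pics/{n}.png",p);np.savez(n+".npz",p=p,d=d,i=i)
P=cloud(i,d);near=np.hypot(P[...,0]-x0,P[...,1]-y0)<rad
print("tcp",np.round(s["tool_pos"]*1e3,1),"table",np.round(np.median(P[(abs(P[...,2])<.005)][:,2])*1e3,1))
T=P[near&(abs(P[...,2]-h)<.0025)]
e,R=cv2.minEnclosingCircle(T[:,:2].astype(np.float32));print("top",np.round(np.array(e)*1e3,1),"D%.1f"%(R*2e3),len(T),"z%.1f"%(np.median(T[:,2])*1e3))
E
python3 w.py w1 .031 .639 .219 .045
```

```text
time_s: 1.55
tool_pos: [0.5985, 0.2253, 0.1905]
orientation: [-0.001, 0.157, 0.988, -0.0]
wrist_force: [-0.8, 0.1, 0.4]
finger_gap: 0.0852
grip_force: 0.0
tcp [598.5 225.3 190.5] table 1.2
top [638.8 222.3] D36.5 827 z31.8
```

View pics/w1.png

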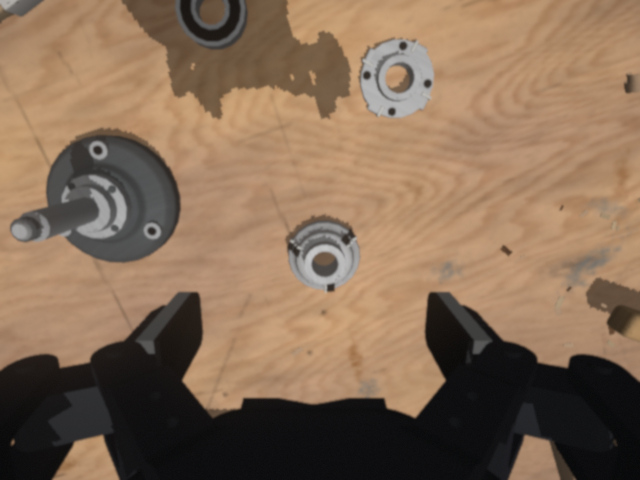

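The wrist picture shows the profile cutter at (325,262), stand foot (112,198) with arbor tip (25,228), slot cutter (398,77) and large bearing (212,12, partly cut off). I'll measure all four in this one frame.

```bash
python3 - <<'E'
from h import *
q=np.load("w1.npz",allow_pickle=True);P=cloud(q["i"].item(),q["d"])
for n,h,x,y,rad in(("prof",.031,.639,.22,.03),("slot",.016,.514,.322,.022),("slotdisc",.007,.514,.322,.045),("foot",.03,.533,.06,.07),("shank",.09,.533,.06,.05),("shank2",.102,.533,.06,.05),("tip",.115,.533,.06,.04),("lb",.012,.421,.198,.04)):
    T=P[(np.hypot(P[...,0]-x,P[...,1]-y)<rad)&(abs(P[...,2]-h-.001)<.003)]
    if len(T)<5: print(n,len(T));continue
    e,R=cv2.minEnclosingCircle(T[:,:2].astype(np.float32));print(n,np.round(np.array(e)*1e3,1),"D%.1f"%(R*2e3),len(T),"z%.1f"%(np.median(T[:,2])*1e3))
E
```

```text
prof [638.8 222.3] D36.5 826 z31.8
slot [513.6 324.4] D34.4 899 z17.0
slotdisc [513.4 324.3] D65.3 3144 z7.8
foot [531.6  72.1] D78.4 1234 z30.6
shank [533.1  65.1] D19.3 179 z91.0
shank2 [533.1  64.4] D19.6 204 z103.2
tip [532.9  62.5] D15.8 447 z117.1
lb [421.4 199.6] D54.1 2131 z12.6
```

```bash
python3 -m creep '[[[4,-0.4,0,0,1],[0,0,-4,0,1],[0,0,-4,0,1],[0,0,-4,0,1],[0,0,-3.5,0,1],[0,0,-1,0,1],[0,0,-0.4,0,1],[0,0,0,0,1]]]'
```

```text
time_s: 2.4
tool_pos: [0.6389, 0.2228, 0.0241]
orientation: [0.001, 0.156, 0.988, 0.0]
wrist_force: [-0.1, 0.0, -0.4]
finger_gap: 0.0855
grip_force: 0.0
```

```bash
python3 -m creep '[[[0,0,0,0,0],[0,0,0,0,0],[0,0,0,0,0],[0,0,0,0,0],[0,0,0,0,0],[0,0,0,0,0],[0,0,0,0,0],[0,0,0,0,0]]]'
```

```text
time_s: 3.2
tool_pos: [0.6388, 0.2221, 0.0238]
orientation: [0.001, 0.156, 0.988, 0.0]
wrist_force: [-2.6, -1.9, 9.9]
finger_gap: 0.0329
grip_force: 58.6
```

```bash
python3 - <<'E'
from h import *
s=r.get_state();print(s["tool_pos"],s["finger_gap"],s["wrist_force"])
p,d=camera("wrist");q,e=camera("side")
q=cv2.resize(q[120:240,220:380],(640,480),interpolation=cv2.INTER_CUBIC)
cv2.imwrite("pics/g1.png",np.hstack([cv2.resize(p,(400,300)),cv2.resize(q,(400,300))]))
E
```

```text
[0.63883174 0.22207089 0.02375316] 0.032933292235555495 [-2.58556629 -1.90175146  9.93120016]
```

View pics/g1.png

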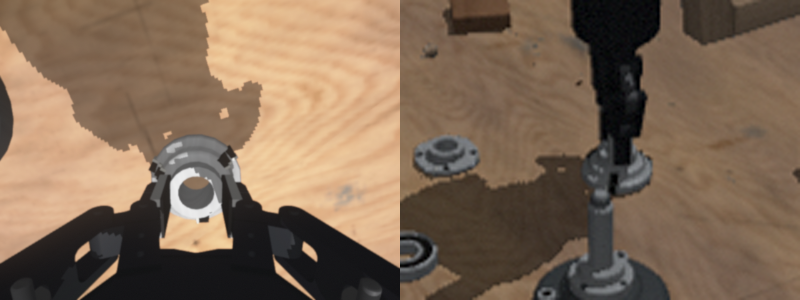

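The left half shows the boss held between the pads and the cutter level. The right half shows the same from the side. I'm lifting it.

```bash
python3 -m creep '[[[0,0,0.5,0,0],[0,0,1,0,0],[0,0,3,0,0],[0,0,4,0,0],[0,0,4,0,0],[0,0,0,0,0],[0,0,0,0,0]]]'
python3 - <<'E'
from h import *
i=camera_info("wrist");s=r.get_state();p,d=camera("wrist");P=cloud(i,d);t=s["tool_pos"]
print(t,s["finger_gap"],s["wrist_force"])
c=np.hypot(P[...,0]-t[0],P[...,1]-t[1])<.045
z=P[...,2]-t[2]
for h in np.arange(-.03,.02,.002): print("%.0f:%d"%(h*1e3,(c&(abs(z-h)<.001)).sum()),end=" ")
np.savez("g1.npz",p=p,d=d,i=i,t=t)
cv2.imwrite("pics/g2.png",p[240:])
E
```

```text
time_s: 4.0
tool_pos: [0.6387, 0.2221, 0.1486]
orientation: [0.001, 0.156, 0.988, 0.0]
wrist_force: [-0.5, 0.1, -2.9]
finger_gap: 0.0324
grip_force: 60.0
[0.63865147 0.22209067 0.14862598] 0.032403625486480805 [-0.48431216  0.06993506 -2.93097762]
-30:0 -28:0 -26:0 -24:1 -22:49 -20:113 -18:180 -16:203 -14:516 -12:2008 -10:1216 -8:648 -6:488 -4:1345 -2:1470 0:260 2:234 4:295 6:489 8:3106 10:328 12:188 14:201 16:219 18:221
```

View pics/g2.png

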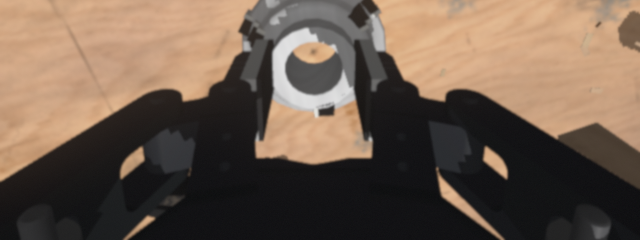

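The picture shows the cutter held by its boss, bore centre near (315,308) in the full frame. I'll check offset and tilt numerically.

```bash
cat > held.py <<'E'
from h import *
import sys
def held(lo,hi,rad,brt=70,save=None):
    i=camera_info("wrist");s=r.get_state();p,d=camera("wrist");P=cloud(i,d);t=s["tool_pos"]
    m=(np.hypot(P[...,0]-t[0],P[...,1]-t[1])<rad)&(P[...,2]-t[2]>lo)&(P[...,2]-t[2]<hi)&(p.max(-1)>brt)
    m=cv2.morphologyEx(m.astype(np.uint8),cv2.MORPH_OPEN,np.ones((3,3)))>0
    T=P[m];e,R=cv2.minEnclosingCircle(T[:,:2].astype(np.float32))
    c=T.mean(0);n=np.linalg.svd(T-c,full_matrices=0)[2][2];n*=np.sign(n[2])
    print("tcp",np.round(t*1e3,1),"top-tcp",np.round((np.array(e)-t[:2])*1e3,1),"D%.1f"%(R*2e3),len(T),"z-tcp %.1f"%((np.median(T[:,2])-t[2])*1e3),"n",np.round(n,3))
    if save: cv2.imwrite(save,p)
held(*map(float,sys.argv[1:5]))
E
python3 held.py .006 .011 .03 110
```

```text
tcp [638.1 222.  146.9] top-tcp [ 0.  -0.4] D36.4 3214 z-tcp 7.9 n [ 0.003 -0.003  1.   ]
```

```bash
python3 -m creep '[[[-2,-1.4,1.5,0,0],[-3.4,-2.4,1.5,0,0],[-3.4,-2.4,1.5,0,0],[-3.4,-2.4,1.5,0,0],[-3.2,-2.4,1.3,0,0],[-1.4,-1.2,0,0,0],[0,0,0,0,0],[0,0,0,0,0],[0,0,0,0,0]]]'
cat > st.py <<'E'
from h import *
i=camera_info("wrist");s=r.get_state();p,d=camera("wrist");P=cloud(i,d);print(np.round(s["tool_pos"]*1e3,1));cv2.imwrite("pics/st.png",p)
for h,rad in((.03,.07),(.05,.03),(.085,.025),(.095,.025),(.103,.025),(.114,.02),(.117,.02)):
    T=P[(np.hypot(P[...,0]-.533,P[...,1]-.062)<rad)&(abs(P[...,2]-h)<.0025)&(P[...,2]<.122)]
    if len(T)<5: print(h,len(T));continue
    e,R=cv2.minEnclosingCircle(T[:,:2].astype(np.float32));print(h,np.round(np.array(e)*1e3,1),"D%.1f"%(R*2e3),len(T))
    if .03<h<.11:
        A=np.c_[2*T[:,:2],np.ones(len(T))];c=np.linalg.lstsq(A,(T[:,:2]**2).sum(1),rcond=None)[0];print("   fit",np.round(c[:2]*1e3,1),"D%.1f"%(2e3*np.sqrt(c[2]+c[0]**2+c[1]**2)))
E
python3 st.py
```

```text
time_s: 5.0
tool_pos: [0.4706, 0.1003, 0.2194]
orientation: [-0.001, 0.156, 0.988, -0.0]
wrist_force: [-0.4, 0.1, -2.4]
finger_gap: 0.0324
grip_force: 60.2
[470.6 100.3 219.4]
0.03 [548.   83.6] D20.1 93
0.05 [535.6  73.3] D20.2 183
   fit [535.  74.] D12.4
0.085 0
0.095 0
0.103 0
0.114 0
0.117 0
```

View pics/st.png

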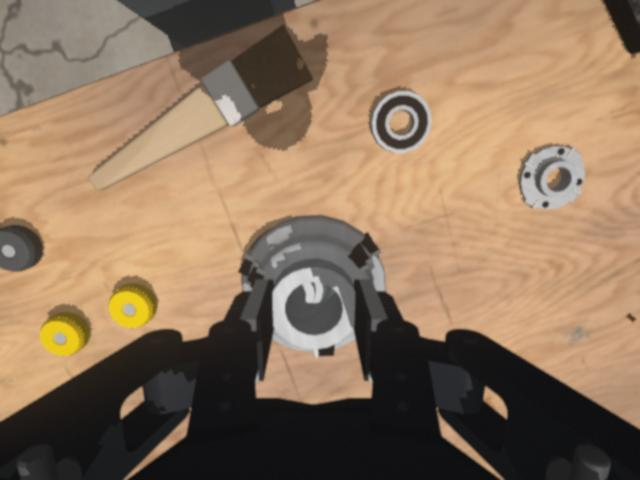

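The stand is hidden behind the held part; image up is towards the robot. The bearing is at (401,121), slot cutter (553,177) and dark cap (12,247). I'll step past the stand so it comes into view.

```bash
python3 -m creep '[[[2,-0.5,0.5,0,0],[4,-0.8,0.5,0,0],[4,-0.8,0.5,0,0],[4,-0.8,0.5,0,0],[2,-0.6,0,0,0],[0,0,0,0,0],[0,0,0,0,0],[0,0,0,0,0]]]'
python3 st.py
```

```text
time_s: 5.85
tool_pos: [0.6299, 0.0655, 0.2399]
orientation: [-0.0, 0.156, 0.988, -0.0]
wrist_force: [0.4, 0.0, -1.9]
finger_gap: 0.0326
grip_force: 60.2
[629.9  65.5 239.9]
0.03 [534.  64.] D96.9 1344
0.05 [533.1  62.5] D36.4 716
   fit [533.   62.4] D29.6
0.085 [536.6  64.3] D17.6 18
   fit [533.   62.4] D19.4
0.095 [536.4  65.2] D17.8 19
   fit [532.7  62.2] D19.9
0.103 [535.5  63.7] D19.0 19
   fit [532.8  62.3] D19.7
0.114 [533.   62.3] D15.2 65
0.117 [533.1  62.2] D15.1 360
```

The stand measures consistently at (533.0, 62.3).

```bash
python3 -m creep '[[[-2.5,-0.1,-1,0,0],[-4,-0.1,-3,0,0],[-3.2,-0.1,-3,0,0],[0,0,-1.5,0,0],[0,0,0,0,0],[0,0,0,0,0],[0,0,0,0,0]]]'
```

```text
time_s: 6.6
tool_pos: [0.5344, 0.0622, 0.1569]
orientation: [0.001, 0.156, 0.988, 0.0]
wrist_force: [-0.2, -0.1, -2.0]
finger_gap: 0.0328
grip_force: 60.2
```

```bash
python3 -m creep '[[[-0.14,0.03,0,0,0],[0,0,-1,0,0],[0,0,-1,0,0],[0,0,-1,0,0],[0,0,-1,0,0],[0,0,0,0,0]]]'
```

```text
time_s: 7.2
tool_pos: [0.5312, 0.0623, 0.1132]
orientation: [-0.001, 0.156, 0.988, -0.0]
wrist_force: [-0.2, 0.4, -1.9]
finger_gap: 0.0323
grip_force: 60.2
```

```bash
python3 -m creep '[[[0,0,0,0,0],[0,0,0,0,0],[0,0,0,0,0]]]';  python3 -m creep '[[[0,0,-1,0,0],[0,0,-1,0,0],[0,0,-1,0,0],[0,0,0,0,0],[0,0,0,0,0]]]'
```

```text
time_s: 7.5
tool_pos: [0.5322, 0.0623, 0.1158]
orientation: [0.0, 0.156, 0.988, 0.0]
wrist_force: [0.3, 1.0, -1.2]
finger_gap: 0.0324
grip_force: 60.2
time_s: 8.0
tool_pos: [0.5318, 0.0623, 0.0849]
orientation: [-0.0, 0.156, 0.988, -0.0]
wrist_force: [-0.3, 0.4, -1.5]
finger_gap: 0.0326
grip_force: 60.2
```

```bash
python3 -m creep '[[[0.07,0,-0.5,0,0],[0,0,-0.4,0,0],[0,0,-0.2,0,0],[0,0,0,0,0],[0,0,0,0,0]]]'
```

```text
time_s: 8.5
tool_pos: [0.5327, 0.0623, 0.0744]
orientation: [0.0, 0.156, 0.988, -0.0]
wrist_force: [-0.5, 0.5, -2.3]
finger_gap: 0.0327
grip_force: 60.2
```

Nearly seated: I'll lower until there's contact.

```bash
python3 -m creep '[[[0,0,-0.1,0,0],[0,0,0,0,0],[0,0,0,0,0]]]'; python3 -m creep '[[[0,0,-0.1,0,0],[0,0,0,0,0],[0,0,0,0,0]]]'
```

```text
time_s: 8.8
tool_pos: [0.5328, 0.0624, 0.0738]
orientation: [0.0, 0.156, 0.988, 0.0]
wrist_force: [-1.7, -0.1, 4.2]
finger_gap: 0.0327
grip_force: 61.0
time_s: 9.1
tool_pos: [0.533, 0.0624, 0.0737]
orientation: [0.0, 0.156, 0.988, 0.0]
wrist_force: [-8.1, -0.1, 15.4]
finger_gap: 0.0325
grip_force: 62.2
```

```bash
python3 -m creep '[[[0,0,0.15,0,1],[0,0,0,0,1],[0,0,0,0,1],[0,0,0,0,1],[0,0,0,0,1],[0,0,3,0,1],[0,0,4,0,1],[0,0,4.5,0,1]]]'; python3 -m creep '[[[-1.8,2,0,0,1],[-2.8,3.4,0,0,1],[-2.8,3.4,0,0,1],[-2.2,3,-1,0,1],[-1.5,1.9,-2,0,1],[0,0,-3,0,1],[0,0,-3,0,1],[0,0,0,0,1],[0,0,0,0,1]]]'
```

```text
time_s: 9.9
tool_pos: [0.5321, 0.0623, 0.1893]
orientation: [-0.001, 0.156, 0.988, -0.0]
wrist_force: [0.8, 0.2, 0.5]
finger_gap: 0.0852
grip_force: 0.0
time_s: 10.8
tool_pos: [0.4217, 0.1993, 0.0995]
orientation: [-0.0, 0.156, 0.988, -0.0]
wrist_force: [1.0, -0.0, 0.3]
finger_gap: 0.0851
grip_force: 0.0
```

```bash
python3 - <<'E'
from h import *
for n in("scene","side"):
    i=camera_info(n);p,d=camera(n);P=cloud(i,d)
    for nm,x,y,zs in(("stand",.533,.0605,(.062,.081,.116)),):
        for h in zs:
            T=P[(np.hypot(P[...,0]-x,P[...,1]-y)<.045)&(abs(P[...,2]-h)<.003)]
            e,R=cv2.minEnclosingCircle(T[:,:2].astype(np.float32));print(n,h,np.round(np.array(e)*1e3,1),"D%.1f"%(R*2e3),len(T))
    T=P[(np.hypot(P[...,0]-.421,P[...,1]-.199)<.045)&(abs(P[...,2]-.0125)<.003)]
    if len(T)>9: e,R=cv2.minEnclosingCircle(T[:,:2].astype(np.float32));print("lb",np.round(np.array(e)*1e3,1),"D%.1f"%(R*2e3),len(T))
E
```

```text
scene 0.062 [532.2  60. ] D68.2 108
scene 0.081 [532.3  59.3] D37.2 46
scene 0.116 [529.2  58.8] D17.5 17
lb [418.4 197.6] D55.6 99
side 0.062 [534.9  61.3] D69.0 189
side 0.081 [535.5  60.6] D38.1 113
side 0.116 [533.9  60.9] D17.8 32
lb [424.3 199.2] D59.4 284
```

```bash
python3 -m creep '[[[0,0,-3,0,1],[0,0,-3,0,1],[0,0,-2.5,0,1],[0,0,-0.8,0,1],[0,0,-0.4,0,1],[0,0,0,0,1],[0,0,0,0,1]]]'
```

```text
time_s: 11.6
tool_pos: [0.4225, 0.1996, 0.0033]
orientation: [0.001, 0.156, 0.988, 0.001]
wrist_force: [-0.5, -0.2, 0.5]
finger_gap: 0.0855
grip_force: 0.0
```

```bash
python3 -m creep '[[[-0.05,0,-0.1,0,0.3],[0,0,0,0,0.3],[0,0,0,0,0.3],[0,0,0,0,0],[0,0,0,0,0],[0,0,0,0,0],[0,0,0,0,0]]]'; python3 -m creep '[[[0,0,0.5,0,0],[0,0,1.5,0,0],[0,0,3.5,0,0],[0,0,4,0,0],[0,0,4,0,0],[0,0,4,0,0],[0,0,0,0,0],[0,0,0,0,0]]]'; python3 held.py .000 .016 .035 20
```

```text
time_s: 12.3
tool_pos: [0.4215, 0.1994, 0.0021]
orientation: [0.0, 0.156, 0.988, 0.0]
wrist_force: [-7.3, -3.1, 16.5]
finger_gap: 0.051
grip_force: 59.2
time_s: 13.1
tool_pos: [0.4214, 0.1994, 0.1765]
orientation: [0.001, 0.156, 0.988, 0.0]
wrist_force: [0.3, 0.1, -1.1]
finger_gap: 0.0509
grip_force: 62.7
tcp [421.4 199.4 176.5] top-tcp [-6.4  2.3] D65.0 12881 z-tcp 10.2 n [-0.011  0.003  1.   ]
```

```bash
python3 held.py .008 .0125 .029 110;python3 held.py .008 .0125 .029 30
```

```text
tcp [420.9 199.3 175.2] top-tcp [-0.9  0.5] D54.7 4778 z-tcp 10.7 n [ 0.002 -0.002  1.   ]
tcp [420.7 199.2 174.6] top-tcp [-2.   0.7] D56.3 11306 z-tcp 10.2 n [ 0.002 -0.001  1.   ]
```

```bash
python3 -m creep '[[[1.5,-2,0,0,0],[2.8,-3.4,0,0,0],[2.8,-3.4,0,0,0],[2.5,-3,0,0,0],[1.7,-1.9,-1,0,0],[0,0,-1.5,0,0],[0,0,-0.5,0,0],[0,0,0,0,0],[0,0,0,0,0]]]'
```

```text
time_s: 14.15
tool_pos: [0.5338, 0.0631, 0.146]
orientation: [-0.0, 0.156, 0.988, 0.0]
wrist_force: [-0.5, 0.0, -1.5]
finger_gap: 0.0506
grip_force: 62.7
```

```bash
python3 -m creep '[[[0,-0.1,-0.5,0,0],[0,0,-1,0,0],[0,0,-1,0,0],[0,0,-0.8,0,0],[0,0,0,0,0],[0,0,0,0,0]]]';python3 -m creep '[[[0,0,-1,0,0],[0,0,-1,0,0],[0,0,-0.5,0,0],[0,0,-0.3,0,0],[0,0,0,0,0],[0,0,0,0,0]]]'
```

```text
time_s: 14.75
tool_pos: [0.5341, 0.0613, 0.1127]
orientation: [-0.0, 0.156, 0.988, -0.0]
wrist_force: [0.4, 0.1, -1.5]
finger_gap: 0.0508
grip_force: 62.7
time_s: 15.35
tool_pos: [0.5343, 0.0613, 0.085]
orientation: [0.0, 0.156, 0.988, 0.0]
wrist_force: [0.9, 0.3, -1.3]
finger_gap: 0.0503
grip_force: 62.7
```

```bash
python3 -m creep '[[[-0.04,0.06,-0.1,0,0],[0,0,-0.1,0,0],[0,0,0,0,0],[0,0,0,0,0]]]';python3 -m creep '[[[0,0,-0.1,0,0],[0,0,0,0,0],[0,0,0,0,0]]]'
```

```text
time_s: 15.75
tool_pos: [0.534, 0.062, 0.0833]
orientation: [0.0, 0.156, 0.988, 0.0]
wrist_force: [-1.4, 0.2, 5.8]
finger_gap: 0.0508
grip_force: 63.4
time_s: 16.05
tool_pos: [0.5342, 0.062, 0.0833]
orientation: [0.001, 0.156, 0.988, 0.0]
wrist_force: [-5.6, 0.1, 14.9]
finger_gap: 0.0506
grip_force: 64.4
```

```bash
python3 -m creep '[[[0,0,0.15,0,1],[0,0,0,0,1],[0,0,0,0,1],[0,0,0,0,1],[0,0,0,0,1],[0,0,3,0,1],[0,0,4,0,1],[0,0,4,0,1],[-0.3,2,0,0,1],[-0.3,4,0,0,1]]]'; python3 -m creep '[[[-0.3,4,0,0,1],[-0.4,4.5,0,0,1],[-0.4,4.5,0,0,1],[-0.3,4.2,-2,0,1],[-0.1,3,-3,0,1],[0,0,-3,0,1],[0,0,-3,0,1],[0,0,0,0,1],[0,0,0,0,1]]]'
```

```text
time_s: 17.05
tool_pos: [0.5283, 0.1212, 0.1948]
orientation: [0.001, 0.158, 0.987, 0.0]
wrist_force: [1.2, 1.3, -2.0]
finger_gap: 0.085
grip_force: 0.0
time_s: 17.95
tool_pos: [0.5129, 0.3239, 0.0839]
orientation: [-0.0, 0.156, 0.988, -0.0]
wrist_force: [-0.2, -0.2, 1.0]
finger_gap: 0.0853
grip_force: 0.0
```

```bash
python3 -m creep '[[[0.06,0.04,-2.5,0,1],[0,0,-3,0,1],[0,0,-1.3,0,1],[0,0,-0.7,0,1],[0,0,0,0,1],[0,0,0,0,1],[0,0,0,0,1]]]'
```

```text
time_s: 18.65
tool_pos: [0.514, 0.3247, 0.0098]
orientation: [0.001, 0.156, 0.988, 0.001]
wrist_force: [0.5, 0.7, -0.3]
finger_gap: 0.0854
grip_force: 0.0
```

```bash
python3 -m creep '[[[0,0,-0.1,0,0.3],[0,0,0,0,0.3],[0,0,0,0,0.3],[0,0,0,0,0],[0,0,0,0,0],[0,0,0,0,0],[0,0,0,0,0]]]'; python3 -m creep '[[[0,0,0.5,0,0],[0,0,1.5,0,0],[0,0,3.5,0,0],[0,0,4,0,0],[0,0,4,0,0],[0,0,4,0,0],[0,0,0,0,0],[0,0,0,0,0]]]'; python3 held.py .004 .009 .025 110;python3 held.py -.007 .001 .04 110
```

```text
time_s: 19.35
tool_pos: [0.5135, 0.3245, 0.008]
orientation: [0.0, 0.156, 0.988, 0.0]
wrist_force: [-1.9, -1.0, 6.9]
finger_gap: 0.031
grip_force: 58.8
time_s: 20.15
tool_pos: [0.5135, 0.3245, 0.1839]
orientation: [0.001, 0.156, 0.988, 0.001]
wrist_force: [-0.5, 0.3, -2.2]
finger_gap: 0.0307
grip_force: 59.7
tcp [513.5 324.5 183.9] top-tcp [0.3 0.5] D26.3 54 z-tcp 8.5 n [ 0.01  -0.006  1.   ]
tcp [513.1 324.2 182.3] top-tcp [-0.2 -0.1] D64.7 2653 z-tcp -0.3 n [0.002 0.002 1.   ]
```

```bash
python3 -m creep '[[[0.1,-2,0,0,0],[0.3,-4,0,0,0],[0.3,-4.5,0,0,0],[0.3,-4.5,0,0,0],[0.3,-4.5,0,0,0],[0.3,-4,0,0,0],[0.35,-2.7,-1.5,0,0],[0,0,-1.5,0,0],[0,0,0,0,0],[0,0,0,0,0]]]';python3 held.py .007 .011 .03 110
```

```text
time_s: 21.25
tool_pos: [0.5324, 0.0627, 0.1518]
orientation: [-0.001, 0.156, 0.988, -0.0]
wrist_force: [0.4, 0.9, -1.1]
finger_gap: 0.0307
grip_force: 59.8
tcp [532.4  62.7 151.8] top-tcp [-0.  0.] D34.4 2380 z-tcp 8.9 n [ 0.003 -0.     1.   ]
```

```bash
python3 -m creep '[[[0.03,-0.03,-0.5,0,0],[0,0,-1,0,0],[0,0,-1,0,0],[0,0,-0.5,0,0],[0,0,0,0,0],[0,0,0,0,0]]]';python3 -m creep '[[[0,0,-0.7,0,0],[0,0,-0.5,0,0],[0,0,-0.5,0,0],[0,0,0,0,0],[0,0,0,0,0]]]'
```

```text
time_s: 21.9
tool_pos: [0.5332, 0.0621, 0.1223]
orientation: [-0.0, 0.156, 0.988, -0.0]
wrist_force: [0.7, 1.0, -1.8]
finger_gap: 0.0304
grip_force: 59.8
time_s: 22.4
tool_pos: [0.5331, 0.062, 0.1052]
orientation: [-0.0, 0.156, 0.988, -0.0]
wrist_force: [0.8, -0.7, -1.2]
finger_gap: 0.0308
grip_force: 59.8
```

```bash
python3 -m creep '[[[0,0,-0.3,0,0],[0,0,0,0,0],[0,0,0,0,0],[0,0,0,0,0]]]';python3 -m creep '[[[0,0,-0.1,0,0],[0,0,0,0,0],[0,0,0,0,0]]]'
```

```text
time_s: 22.8
tool_pos: [0.5332, 0.0621, 0.1024]
orientation: [0.0, 0.156, 0.988, 0.0]
wrist_force: [0.7, 0.6, -0.7]
finger_gap: 0.0308
grip_force: 59.8
time_s: 23.1
tool_pos: [0.5332, 0.062, 0.1013]
orientation: [0.0, 0.156, 0.988, 0.0]
wrist_force: [-0.2, -1.3, -1.5]
finger_gap: 0.0307
grip_force: 59.8
```

```bash
python3 -m creep '[[[0,0,-0.08,0,0],[0,0,0,0,0],[0,0,0,0,0]]]';python3 -m creep '[[[0,0,-0.07,0,0],[0,0,0,0,0],[0,0,0,0,0]]]'
```

```text
time_s: 23.4
tool_pos: [0.5333, 0.062, 0.101]
orientation: [0.0, 0.156, 0.988, 0.0]
wrist_force: [-1.4, -0.9, 4.9]
finger_gap: 0.0307
grip_force: 60.5
time_s: 23.7
tool_pos: [0.5336, 0.062, 0.1009]
orientation: [0.001, 0.156, 0.988, 0.0]
wrist_force: [-3.9, -0.6, 11.0]
finger_gap: 0.031
grip_force: 61.2
```

```bash
python3 -m creep '[[[0,0,0.1,0,1],[0,0,0,0,1],[0,0,0,0,1],[0,0,0,0,1],[0,0,0,0,1],[0,0,3,0,1],[0,0,4,0,1],[0,0,3,0,1],[-0.5,-2,0,0,1],[-1,-4,0,0,1]]]'; python3 -m creep '[[[-1.3,-4.5,0,0,1],[-1.3,-4.5,0,0,1],[-1.3,-4.5,0,0,1],[-1.2,-4,0,0,1],[-0.7,-1.8,0,0,1],[0,0,0,0,1],[0,0,0,0,1],[0,0,0,0,1]]]'; python3 w.py w2 .0205 .419 -.192 .035
```

```text
time_s: 24.7
tool_pos: [0.5186, 0.0028, 0.2017]
orientation: [0.001, 0.155, 0.988, 0.0]
wrist_force: [0.5, -1.3, 0.1]
finger_gap: 0.0853
grip_force: 0.0
time_s: 25.5
tool_pos: [0.4604, -0.1903, 0.2008]
orientation: [-0.0, 0.156, 0.988, 0.0]
wrist_force: [0.6, -0.2, -0.3]
finger_gap: 0.0855
grip_force: 0.0
tcp [ 460.4 -190.3  200.8] table 1.2
top [ 417.8 -191.6] D44.5 1958 z20.9
```

View pics/w2.png

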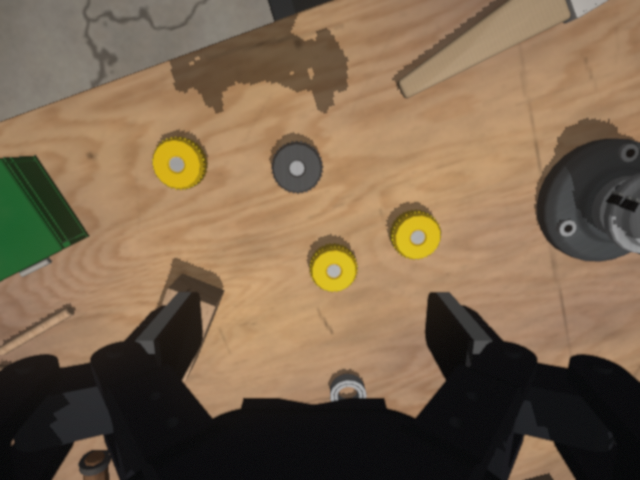

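The wrist picture shows the dark steel cap at (297,167), dimple up. The nearest yellow cap is at (180,163), which leaves the fingers clear.

```bash
python3 -m creep '[[[-2.3,-0.1,-3,0,1],[-2,0,-4,0,1],[0,0,-4.5,0,1],[0,0,-4,0,1],[0,0,-2.8,0,1],[0,0,-0.8,0,1],[0,0,0,0,1],[0,0,0,0,1],[0,0,0,0,1]]]'
```

```text
time_s: 26.45
tool_pos: [0.4181, -0.1923, 0.0115]
orientation: [0.001, 0.156, 0.988, -0.0]
wrist_force: [-0.8, 0.6, -0.1]
finger_gap: 0.085
grip_force: 0.0
```

```bash
python3 -m creep '[[[0,0.05,-0.6,0,0.4],[0,0,0,0,0.4],[0,0,0,0,0.3],[0,0,0,0,0],[0,0,0,0,0],[0,0,0,0,0],[0,0,0,0,0]]]'; python3 -m creep '[[[0,0,0.5,0,0],[0,0,1.5,0,0],[0,0,3.5,0,0],[0,0,4,0,0],[0,0,4,0,0],[0,0,4,0,0],[0,0,0,0,0],[0,0,0,0,0],[0,0,0,0,0]]]'; python3 - <<'E'
from h import *
i=camera_info("wrist");s=r.get_state();p,d=camera("wrist");P=cloud(i,d);t=s["tool_pos"]
c=np.hypot(P[...,0]-t[0],P[...,1]-t[1])<.022;z=(P[...,2]-t[2])
print([(h,int((c&(abs(z*1e3-h)<.5)).sum())) for h in range(10,22)])
np.savez("g4.npz",p=p,d=d,i=i,t=t);cv2.imwrite("pics/g4.png",p[200:,120:520])
E
```

```text
time_s: 27.15
tool_pos: [0.4174, -0.1916, 0.0043]
orientation: [0.0, 0.156, 0.988, -0.0]
wrist_force: [-1.3, -0.0, 6.0]
finger_gap: 0.0409
grip_force: 61.5
time_s: 28.05
tool_pos: [0.4167, -0.1912, 0.1773]
orientation: [-0.001, 0.156, 0.988, 0.0]
wrist_force: [0.6, -0.3, -1.7]
finger_gap: 0.041
grip_force: 61.1
[(10, 48), (11, 66), (12, 144), (13, 242), (14, 321), (15, 833), (16, 2807), (17, 4307), (18, 788), (19, 41), (20, 34), (21, 37)]
```

View pics/g4.png

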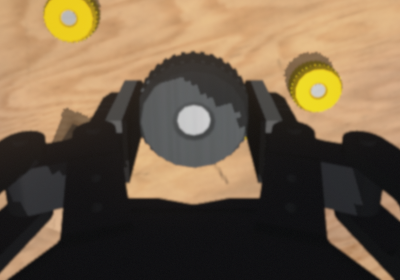

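The cap is held level, dimple at (314,320) in the full frame. I'll use the dimple for the centre.

```bash
python3 - <<'E'
from h import *
q=np.load("g4.npz",allow_pickle=True);p=q["p"];t=q["t"];P=cloud(q["i"].item(),q["d"])
m=(np.hypot(P[...,0]-t[0],P[...,1]-t[1])<.012)&(p.min(-1)>130)
T=P[m];e,R=cv2.minEnclosingCircle(T[:,:2].astype(np.float32));print(np.round((np.array(e)-t[:2])*1e3,1),R*2e3,len(T))
m=(np.hypot(P[...,0]-t[0],P[...,1]-t[1])<.026)&(abs(P[...,2]-t[2]-.0165)<.002)
T=P[m];e,R=cv2.minEnclosingCircle(T[:,:2].astype(np.float32));print(np.round((np.array(e)-t[:2])*1e3,1),R*2e3)
n=np.linalg.svd(T-T.mean(0),full_matrices=0)[2][2];print(n)
E
python3 -m creep '[[[1.5,2.5,0.5,0,0],[2.2,4.5,0.5,0,0],[2.2,4.5,0,0,0],[2.2,4.5,0,0,0],[2.2,4.5,0,0,0],[1.2,3.5,0,0,0],[0.1,1.3,0,0,0],[0,0,0,0,0],[0,0,0,0,0],[0,0,0,0,0]]]'
```

```text
[ 0. -0.] 24.15199764072895 1200
[-2.8  0.9] 49.561697989702225
[-0.00561731  0.00150976  0.99998308]
time_s: 29.1
tool_pos: [0.5326, 0.0599, 0.1884]
orientation: [-0.0, 0.157, 0.988, -0.0]
wrist_force: [0.6, 0.3, -1.4]
finger_gap: 0.0411
grip_force: 61.3
```

```bash
python3 - <<'E'
from h import *
q=np.load("g4.npz",allow_pickle=True);p=q["p"];t=q["t"];i=q["i"].item();print(p[320,314],p[320,285],p[345,314])
for th in(160,185,200):
    m=np.zeros((480,640),np.uint8);m[300:342,290:338]=(p.min(-1)>th)[300:342,290:338]
    c=max(cv2.findContours(m,0,2)[0],key=cv2.contourArea);M=cv2.moments(c);u,v=M["m10"]/M["m00"],M["m01"]/M["m00"]
    print(th,u,v,M["m00"],np.round((ray(i,u,v,t[2]+.0165)-t)*1e3,1))
E
```

```text
[200 199 199] [98 96 94] [96 95 92]
160 313.46544117647056 319.5938725490196 680.0 [ 0.1  0.1 16.5]
185 313.4129720853859 319.5919540229885 609.0 [ 0.1  0.1 16.5]
200 321.01143359718554 318.9208443271768 189.5 [ 0.7  2.9 16.5]
```

```bash
python3 -m creep '[[[0.03,0.23,-1.5,0,0],[0,0,-2.5,0,0],[0,0,-1.5,0,0],[0,0,0,0,0],[0,0,0,0,0],[0,0,0,0,0]]]'; python3 - <<'E'
from h import *
i=camera_info("side");p,d=camera("side");P=cloud(i,d)
for h in(.081,.093,.1,.109):
    T=P[(np.hypot(P[...,0]-.533,P[...,1]-.061)<.04)&(abs(P[...,2]-h-.001)<.002)];e,R=cv2.minEnclosingCircle(T[:,:2].astype(np.float32));print(h,np.round(np.array(e)*1e3,1),R*2e3,len(T))
cv2.imwrite("pics/s5.png",cv2.resize(p[140:270,230:370],(560,520),interpolation=cv2.INTER_CUBIC))
E
```

```text
time_s: 29.7
tool_pos: [0.5337, 0.0632, 0.1349]
orientation: [0.001, 0.156, 0.988, 0.0]
wrist_force: [-0.1, -0.4, -1.5]
finger_gap: 0.0412
grip_force: 61.3
0.081 [529.7  55.8] 50.61344429850578 31
0.093 [532.9  51.3] 55.99690601229668 19
0.1 [533.4  60.6] 64.75666165351868 253
0.109 [534.7  61.9] 35.36968678236008 89
```

View pics/s5.png

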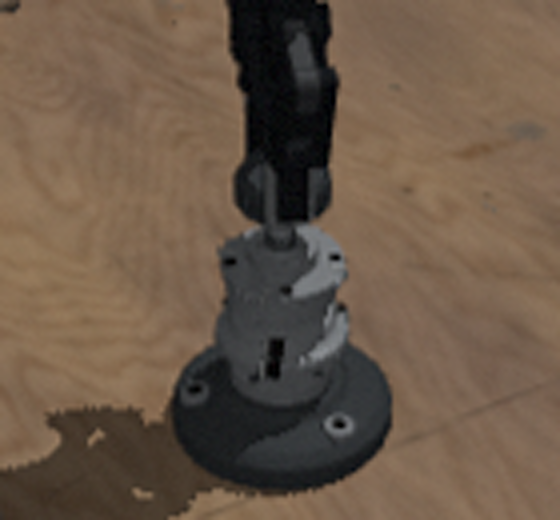

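The side picture shows the stack properly seated, slot cutter flat around (283,265) and the cap held above the arbor at (283,190). I'm lowering the cap.

```bash
python3 -m creep '[[[-0.06,-0.08,-0.6,0,0],[0,0,-0.4,0,0],[0,0,0,0,0],[0,0,0,0,0],[0,0,0,0,0]]]';python3 -m creep '[[[0,0,-0.4,0,0],[0,0,-0.3,0,0],[0,0,0,0,0],[0,0,0,0,0],[0,0,0,0,0]]]'
```

```text
time_s: 30.25
tool_pos: [0.5327, 0.0625, 0.1239]
orientation: [0.0, 0.156, 0.988, 0.0]
wrist_force: [-0.5, -0.9, -1.7]
finger_gap: 0.0412
grip_force: 61.3
time_s: 30.75
tool_pos: [0.5326, 0.0625, 0.1169]
orientation: [0.0, 0.156, 0.988, 0.0]
wrist_force: [-0.3, -0.5, -1.5]
finger_gap: 0.0413
grip_force: 61.3
```

Underside is at about 112.6 mm, so the cap has slipped over the threaded end.

```bash
python3 -m creep '[[[0.02,0,-0.2,0,0],[0,0,-0.1,0,0],[0,0,0,0,0],[0,0,0,0,0]]]';python3 -m creep '[[[0,0,-0.1,0,0],[0,0,0,0,0],[0,0,0,0,0]]]'
```

```text
time_s: 31.15
tool_pos: [0.5328, 0.0625, 0.1138]
orientation: [-0.0, 0.156, 0.988, -0.0]
wrist_force: [0.2, -0.3, -2.3]
finger_gap: 0.0414
grip_force: 61.3
time_s: 31.45
tool_pos: [0.533, 0.0625, 0.1133]
orientation: [0.0, 0.156, 0.988, 0.0]
wrist_force: [-0.9, -0.7, 5.8]
finger_gap: 0.041
grip_force: 61.9
```

```bash
python3 -m creep '[[[0,0,0,0,0.8],[0,0,0,0,1],[0,0,0,0,1],[0,0,0,0,1],[0,0,0,0,1],[0,0,2,0,1],[0,0,4,0,1],[0,0,4,0,1],[0,0,3,0,1],[0,0,0,0,1]]]'; python3 -m creep '[[[-2,4,0,0,1],[-2,4,0,0,1],[-2,4,0,0,1],[0,0,0,0,1],[0,0,0,0,1]]]'; python3 - <<'E'
from h import *
i=camera_info("side");p,d=camera("side");P=cloud(i,d)
for nm,x,y,h in(("cap",.533,.061,.129),("slot",.533,.061,.1),("sb",.657,-.217,.0125)):
    T=P[(np.hypot(P[...,0]-x,P[...,1]-y)<.045)&(abs(P[...,2]-h-.001)<.0025)];e,R=cv2.minEnclosingCircle(T[:,:2].astype(np.float32));print(nm,np.round(np.array(e)*1e3,1),R*2e3,len(T))
cv2.imwrite("pics/s6.png",p)
E
```

```text
time_s: 32.45
tool_pos: [0.5339, 0.0626, 0.2475]
orientation: [0.003, 0.156, 0.988, 0.001]
wrist_force: [0.4, -0.9, -0.2]
finger_gap: 0.0855
grip_force: 0.0
time_s: 32.95
tool_pos: [0.4724, 0.1831, 0.2422]
orientation: [-0.0, 0.155, 0.988, -0.0]
wrist_force: [-0.4, -0.6, 0.3]
finger_gap: 0.0855
grip_force: 0.0
cap [534.7  61.1] 43.93359273672104 225
slot [533.8  60.9] 64.23204392194748 242
sb [ 658.7 -215.7] 39.27935287356377 161
```

View pics/s6.png

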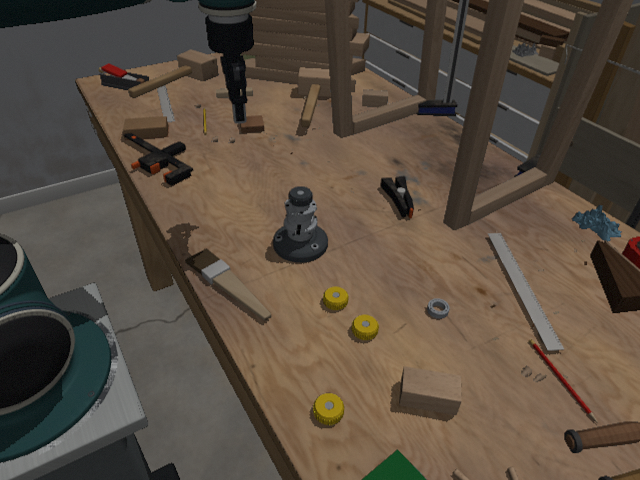

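The side picture shows the full stack with the cap on top at (300,195). The small bearing (437,309) and offcut (430,392) are untouched, and the gripper is clear.

```bash
python3 -c "from rig import sign_off; print(sign_off())"
```

```text
the job is handed in; nothing more can be done
None
```

The stack is built and handed in at about 33 s: profile cutter, large bearing, slotting cutter and steel cap sit flat on the arbor in that order, and the small bearing and offcut are where they lay.

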